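Release and push out the purge-gas filter slide

ROBOT

A 6-joint arm with a two-finger parallel gripper is mounted at the origin on the work surface. World frame = base frame: x ahead of the robot, y to its left, z up, the work surface at z = 0. Lengths are in m, angles in degrees, forces in N, time in s.
With the tool pointing down it reaches from about 0.25 to 0.725 m from the base axis. Payload 9.7 kg.
Tool frame: the origin (TCP) lies where the fingers leave the gripper's body, on its centre line; the fingertips stand 73 mm ahead of it and the grasp point (between the pads) lies 54 mm ahead of it; z points along the fingers, y is the line along which they close (so a half turn about z gives the same grasp; the last joint's range is limited). The gripper opens to 85 mm and grips with 20 to 120 N. Pads are 22 mm wide; open, the fingers measure 114 mm over their backs; the gripper's body (76 mm by 85 mm) begins 54 mm behind the grasp point. The pads swing forward as they close: fully open they stand 13 mm farther back than shut.
Start: joints at [-74.485, 4.979, 10.078, 95.1, 0, 90], TCP at [0.147, -0.53, 0.304] pointing down, gripper open.
Joint ranges: [-179.16, 179.16], [-48.56, 103.87], [-65.8, 70.77], [-126.05, 130.52], [-82.76, 87.17], [-180, 180]. Speed limits (degrees/s): [127.2, 127.2, 147.25, 180, 180, 180].

INTERFACE

Orientations are given as [roll, pitch, yaw] about the fixed x, y, z axes, in that order (R = Rz(yaw) Ry(pitch) Rx(roll)).
In Python, from workcell import sensors, imaging, bot gives the robot as it stands.
- The arm moves only by the tool apply_moves, never from a script. Its argument "rows" is a list of rows, each a list of 3 entries, a list of its own where there are three numbers: the shift along the tool's x, y, z in units of 10 cm (1.0 is 10 cm), then the turn, a rotation vector about the tool's x, y, z in units of 30 degrees (1.0 is 30 degrees), then the opening, from 0 (shut) to 1 (fully open). A call has 1 to 20 rows; each row is the pose to reach, as a shift and turn from the pose commanded when the call began, along the tool's axes at that moment; what a row does not reach only later rows make up. A row lasts 1/10 s, in which the tool goes at most 50 mm and 8.59 degrees, less where a joint would pass 70% of its speed; a pose out of reach is approached as far as the arm can. A call with a number of a shift or a turn outside -1 to 1 is refused whole. A call with a gripper value outside its range is refused whole. The fingers move at their own pace and stop on an object; "force" is the grip in N (left out, the last holds). Time passes only in rows, so rows that repeat a pose let the fingers close. It gives the time, the measured TCP pose, the force, the opening and the grip force at its end, in the units of the state.
- sensors.get_obs(): the state, without advancing time (a new reading comes with each control period).
- imaging.camera(name): name is "scene" or "top" or "wrist"; returns (picture, depth): 420x560x3 uint8, red, green, blue; 420x560 float32, m along the optical axis (not along the pixel's ray), 0 where there is no reading.
- imaging.get_calibration(name): a dict with "intrinsics" (3x3 intrinsics, pixels), "dist_coeffs" ([k1, k2, p1, p2, k3] as OpenCV has them; the pictures are not rectified), "world_from_camera" (4x4, takes a point from camera to world coordinates). Camera axes: x right, y down, z forward; pixel columns grow to the right and rows downward; lengths in m; the calibration is good to about 2 mm. A picture is of the moment at which its call begins: read the wrist's pose just before it. get_calibration takes no time and is no camera call; for the wrist camera it gives the pose at the moment of the call.
- bot.job_done(): hands the job in; it is judged then, once.
The state is a dict: "time": time; "q": joint angles; "qd": joint speeds; "joint_efforts": joint torques, N m; "ee_pos": TCP position; "tcp_rot": TCP orientation; "wrist_force": force on the tool from outside, world axes, zero at the start; "torque": the same for the moment, N m; "opening": finger opening in m; "grasp_force": force on a finger pad.
Only numpy, scipy, OpenCV 4.12 (cv2) and the standard library are available. Lean on these libraries where they do the work, as an engineer would, in place of code of your own. Each camera call takes 0.05 s, during which the arm holds its last target. There are 200 camera calls.

TASK

Take the pin tool from its stand, press the recessed release button of the filter slide with its tip and, keeping the button held down, push the slide all the way out through the front of the filter module. Then put the pin tool back fully home and upright in its stand. Work gently, neither slide nor button may be pressed hard, and leave everything else where it is.

Things in the scene. Friction and masses are not known exactly. Their poses are not given: they have to be found in the camera images.
- module: White filter module with grey deck, 280 deep x 200 wide mm, fixed on the bench; origin at its base centre, z up, -x is its front, where the slide comes out. Deck 100 mm above the bench; the slide lies in a channel in its middle; an aluminium hood over the front of the channel (120 mm wide) reaches 118 mm above the bench, its back edge 80 mm in front of the recess, which is at x = +20 mm when the slide is home and -40 mm when fully out.
- recess (a point): Centre of the mouth of the round button recess, 12 mm across, countersunk to 16 mm, in the top of the slide's aluminium plate, 104 mm above the bench. z up; the slide comes out along this point's -x. The flat button in it, 9.6 mm across, has its top 6 to 20 mm below the mouth when up: how deep differs each time and is not measured, so feel for it. The recess is 30 mm deep.
- filter_slide: The slide, 60 mm wide; origin over the module's when home, 20 mm in front of the recess. It comes out 60 mm to a hard stop and rubs with about 1.5 N. Its button is sprung: 3 N at first touch, 5.6 N after 3 mm (catch free), 8 N at its stop after 6 mm. Catch teeth stand every 12 mm of the way: let up, it is caught at the next with 2 mm play each way. Pin load on slide and button: never over 18 N.
- pin_grip (a point): Centre of the pin tool's wooden handle, an 18 x 18 mm square bar 45 mm tall (rounded edges, sides along this point's x and y). z points from the tip to the handle. Below the handle a steel collar 26 mm across and 6 mm thick, whose underside is 28.5 mm below this point, then a round shank 6 mm thick and 50 mm long. 60 g, 101 mm long in all.
- pin_tip (a point): End of the pin tool's shank, on its axis, 78.5 mm below the handle's centre; the last 2 mm taper to 3.6 mm.
- pin_tool: The pin tool; origin at its tip, z towards the handle.
- stand_mouth (a point): Centre of the mouth of the hole in the top of the pin tool's stand, a fixed grey block 60 x 60 mm and 55 mm tall; hole 11 mm across, countersunk to 15 mm, 53 mm deep. With the tool home its collar lies flat on the block's top. The stand may be on either side of the module.
- canister: Aluminium jar 54 mm across, 75 mm tall, origin under its centre. To be left alone.
- blower: Blue dust-blower bulb 60 mm across with a nozzle up, 100 mm tall, origin under its centre. To be left alone.
- tweezers: Steel tweezers 120 mm long lying on the bench, origin under the middle. To be left alone.
- crucible: White ceramic crucible 26 mm across, 22 mm tall, on the module's deck, origin under its centre. To be left alone.
- vial: Small amber vial 24 mm across, 45 mm tall, origin under its centre. To be left alone.

How it is judged (in metres and radians):
On the way, in this order (a step that is already met when the one before it is completed fails the run):
1. the pin tool is lifted out of its stand (z of pin_tip in the frame of stand_mouth above 0.005 m), for 0.1 s.
2. the slide is fully out (over 53 mm) with the pin in the recess (x of recess in the frame of module below -0.033 m and distance between pin_tip and recess below 0.03 m), for 0.1 s.
At the end, for the whole second after the job is handed in: The slide stands more than 53 mm out; the pin tool is at rest in its stand, tip within 6 mm of the hole's axis and more than 47 mm below its mouth, upright within 0.1 rad (x of recess in the frame of module below -0.033 m and horizontal distance between pin_tip and stand_mouth below 0.006 m and z of pin_tip in the frame of stand_mouth below -0.047 m and angle between pin_tool's own z axis and vertical below 0.1 rad and linear speed of pin_tool below 0.02 m/s); the robot touches nothing.
It fails at once if the pin loads the slide or its button with more than 18 N (contact force between pin_tool and filter_slide above 18 N).
It fails at once if a bystander is moved more than 30 mm (distance of any of canister, blower, tweezers, crucible, vial from where it was at the start of the episode above 0.03 m).
It also fails if it takes over 58 s, if anything falls off the work surface, if the arm or the gripper's body presses on something with over 40 N, if the wrist force passes 120 N, or if a joint passes its speed limit or range.

## Working session

There is one attempt and no reset: what is moved stays moved. The work goes in short steps, Python scripts to look and compute and a tool call to move; the robot and the scene stay as the last step left them, time stands still between calls to the robot, and variables do not carry over. Pictures are saved under pics/ and viewed, at most 10 in all, crops included, and the job is handed in when it is done.

Besides the shell and the picture viewer there is one more tool, called after "Request:" by a JSON object that holds its "fn" and its "kwargs", one argument or row to a line. apply_moves: Moves the arm, as the interface text tells. Its arguments: {"type":"object","properties":{"rows":{"type":"array"},"force":{"type":"number"}},"required":["rows"]}

```bash
mkdir -p pics
cat > h.py <<'E'
import numpy as np, cv2
from workcell import sensors, imaging, bot
def grab(n,tag):
    c=imaging.get_calibration(n); p,d=imaging.camera(n)
    np.savez(f'pics/{tag}.npz',p=p,d=d,K=np.array(c['intrinsics']),D=np.array(c['dist_coeffs'],float),T=np.array(c['world_from_camera']))
    cv2.imwrite(f'pics/{tag}.png',p[:,:,::-1]); return load(tag)
def load(tag): return dict(np.load(f'pics/{tag}.npz'))
def rays(c,uv):
    u=cv2.undistortPoints(np.array(uv,float).reshape(-1,1,2),c['K'],c['D']).reshape(-1,2)
    r=np.c_[u,np.ones(len(u))]@c['T'][:3,:3].T
    return c['T'][:3,3],r
def onplane(c,uv,z):
    o,r=rays(c,uv); return o+r*((z-o[2])/r[:,2])[:,None]
def bydepth(c,uv):
    o,r=rays(c,uv); uv=np.array(uv,int).reshape(-1,2); return o+r*c['d'][uv[:,1],uv[:,0]][:,None]
def cloud(c):
    v,u=np.mgrid[0:420,0:560]; return bydepth(c,np.c_[u.ravel(),v.ravel()]).reshape(420,560,3)
E
python3 - <<'E'
from h import *
a=grab('top','top1'); b=grab('scene','scene1')
cv2.imwrite('pics/both.png',cv2.resize(np.hstack([a['p'],b['p']])[:,:,::-1],(800,300)))
print(a['T'],b['T'],sensors.get_obs())
E
```

```text
[[-0.0172671  -0.98977361  0.14159818  0.35423265]
 [-0.99984725  0.01670988 -0.00512343 -0.0609173 ]
 [ 0.00270495 -0.14166502 -0.98991096  1.37526726]
 [ 0.          0.          0.          1.        ]] [[ 0.70140647  0.45103132 -0.55190553  1.0948544 ]
 [ 0.71273211 -0.43679541  0.5488376  -0.57620464]
 [ 0.00647314 -0.77831903 -0.62783563  0.71684041]
 [ 0.          0.          0.          1.        ]] {'time': 0.1, 'q': array([-7.44858376e+01,  5.00925316e+00,  1.00379743e+01,  9.51003989e+01,
        2.35159130e-03,  9.00009492e+01]), 'qd': array([ 0.05412917, -0.08399569,  0.14008807, -0.06849455,  0.0573778 ,
        0.0128455 ]), 'joint_efforts': array([ 2.74056147e-03, -5.21561873e+01,  4.65654874e+01,  1.59185752e-02,
        1.39685208e-04, -4.57156446e-08]), 'ee_pos': array([ 0.14708686, -0.52983686,  0.30323227]), 'tcp_rot': array([-1.79928322e+02, -2.35040199e-03,  1.55132102e+01]), 'wrist_force': array([-0.63980097, -0.20838029, -0.09113101]), 'torque': array([-0.02907132, -0.00829546,  0.00272339]), 'grasp_force': 0.0, 'opening': 0.08532350170162283}
```

View pics/top1.png

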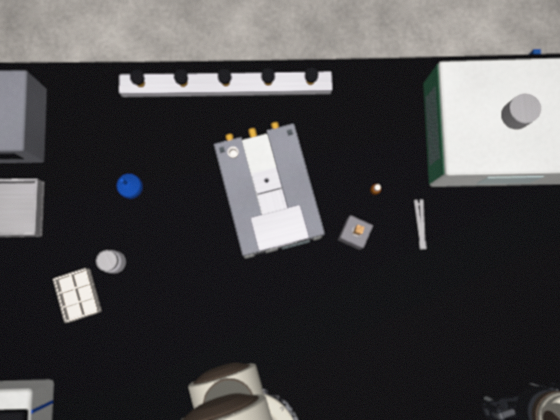

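View pics/scene1.png

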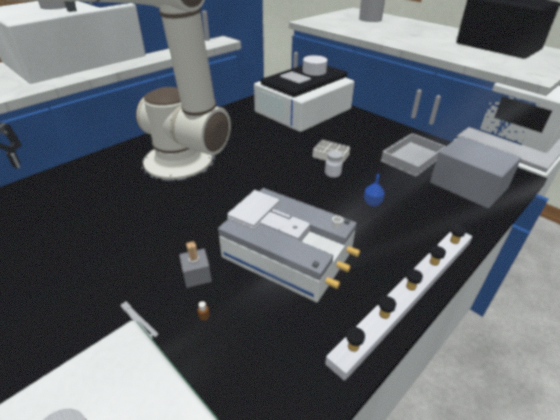

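Top view: module centre near (268,190), recess a dark dot near (266,181), stand at (356,232) with the wooden handle at (359,230), vial at (376,188), crucible at (233,152). The scene view agrees.

Run:
```python
from h import *
for t,hb,sb in(('top1',(340,215,375,250),(255,170,280,192)),('scene1',(175,235,215,290),(285,215,310,240))):
    c=load(t);p=c['p'].astype(int);hsv=cv2.cvtColor(c['p'],cv2.COLOR_RGB2HSV)
    def cent(m,b):
        mm=np.zeros(m.shape,np.uint8);mm[b[1]:b[3],b[0]:b[2]]=m[b[1]:b[3],b[0]:b[2]]
        n,l,s,ce=cv2.connectedComponentsWithStats(mm); i=1+np.argmax(s[1:,4]); return ce[i],s[i],(l==i)
    w=(p[:,:,0]-p[:,:,2]>40)
    e,s,_=cent(w,hb); print(t,'handle',e,s,onplane(c,[e],.106),bydepth(c,[e]))
    print('box px stand',)
    g=(abs(p[:,:,0]-p[:,:,2])<30)&(p.max(2)>60)
    e,s,m=cent(g|w,hb); X=cloud(c); print('stand',e,s,onplane(c,[e],.055))
    if t=='top1':
        q=cv2.minAreaRect(np.argwhere(m)[:,::-1].astype(np.float32)); bx=onplane(c,cv2.boxPoints(q),.055); print(bx)
    r=p.max(2)<110
    e,s,_=cent(r,sb); print('recess',e,s,onplane(c,[e],.104),bydepth(c,[e]))
c=load('top1');X=cloud(c)
m=((X[:,:,2]>.09)&(X[:,:,2]<.125)); m[:, :205]=0;m[:,330:]=0;m[:115]=0;m[262:]=0
m=cv2.morphologyEx(m.astype(np.uint8),cv2.MORPH_OPEN,np.ones((5,5)))
q=cv2.minAreaRect(np.argwhere(m>0)[:,::-1].astype(np.float32));bx=onplane(c,cv2.boxPoints(q),.1);print('module',bx,bx.mean(0),np.linalg.norm(np.diff(bx,axis=0),axis=1))
```

```text
top1 handle [358.89041096 229.26027397] [354 225  10   9  73] [[ 0.50063422 -0.26970795  0.106     ]] [[ 0.50074984 -0.26987284  0.10499759]]
box px stand
stand [355.56870748 231.94013605] [340 215  33  34 735] [[ 0.50003161 -0.26969187  0.055     ]]
[[ 0.4832195  -0.22437576  0.055     ]
 [ 0.54581699 -0.25507104  0.055     ]
 [ 0.51670644 -0.31504316  0.055     ]
 [ 0.45452299 -0.28406413  0.055     ]]
recess [266.16666667 180.16666667] [265 179   3   3   6] [[ 0.62305612 -0.0525204   0.104     ]] [[ 0.6256074  -0.05244071  0.09193497]]
scene1 handle [191.67826087 248.99130435] [186 242  10  17 115] [[ 0.51581941 -0.27776935  0.106     ]] [[ 0.50909441 -0.27430327  0.0989056 ]]
box px stand
stand [194.78011472 265.39674952] [ 179  240   33   48 1046] [[ 0.5183202  -0.27915461  0.055     ]]Traceback (most recent call last):
  File "<stdin>", line 15, in <module>
  File "<stdin>", line 6, in cent
    return _wrapfunc(a, 'argmax', axis=axis, out=out, **kwds)
    return bound(*args, **kwds)
ValueError: attempt to get argmax of an empty sequence
```

```bash
cat >> h.py <<'E'
from scipy.spatial.transform import Rotation as R
def rel(target, rpy=None):
    o=sensors.get_obs(); A=R.from_euler('xyz',o['tcp_rot'],degrees=True)
    print('t',o['time'],'pos',o['ee_pos'].round(4),'rpy',o['tcp_rot'].round(2),'F',o['wrist_force'].round(2),'op',round(o['opening'],4))
    print('shift',(A.inv().apply(np.array(target)-o['ee_pos'])*10).round(4), 'turn', (A.inv()*R.from_euler('xyz',rpy,degrees=True)).as_rotvec(degrees=True).round(3)/30 if rpy is not None else '')
E
python3 - <<'E'
from h import *
c=load('top1');X=cloud(c)
m=((X[:,:,2]>.09)&(X[:,:,2]<.125)); m[:, :205]=0;m[:,330:]=0;m[:115]=0;m[262:]=0
m=cv2.morphologyEx(m.astype(np.uint8),cv2.MORPH_OPEN,np.ones((5,5)))
q=cv2.minAreaRect(np.argwhere(m>0)[:,::-1].astype(np.float32));bx=onplane(c,cv2.boxPoints(q),.1);print('module',bx,bx.mean(0),np.linalg.norm(np.diff(bx,axis=0),axis=1))
rel([.45,-.26,.26],[180,0,-26]); print(imaging.get_calibration('wrist')['world_from_camera'])
E
```

```text
module [[ 0.71656903  0.07495061  0.1       ]
 [ 0.76846575 -0.12328497  0.1       ]
 [ 0.49306959 -0.18869547  0.1       ]
 [ 0.44430111  0.00437465  0.1       ]] [ 0.60560137 -0.0581638   0.1       ] [0.20491612 0.28305756 0.19913422]
t 0.1 pos [ 0.1471 -0.5298  0.3032] rpy [-179.93   -0.     15.51] F [-0.64 -0.21 -0.09] op 0.0853
shift [ 3.6405 -1.7893  0.4347] turn [-2.30000000e-03  8.00000000e-04  1.38376667e+00]
[[ 0.26739348 -0.92732436 -0.26185922  0.21329587]
 [-0.96358665 -0.25767587 -0.07144175 -0.51041508]
 [-0.00122512  0.27142711 -0.96245822  0.37497136]
 [ 0.          0.          0.          1.        ]]
```

Request:
{"fn": "apply_moves", "kwargs": {
  "rows": [
    [[0.45, -0.22, 0.05], [0, 0, 0], 1],
    [[0.91, -0.447, 0.1], [0, 0, 0], 1]
  ]
}}

```text
time: 0.3
ee_pos: [0.2215, -0.4634, 0.2931]
tcp_rot: [-179.9, 0.0, 15.3]
wrist_force: [0.9, -0.8, -0.4]
opening: 0.0852
grasp_force: 0.0
```

Request:
{"fn": "apply_moves", "kwargs": {
  "rows": [
    [[0.45, -0.22, 0.05], [0, 0, 0], 1],
    [[0.91, -0.447, 0.1], [0, 0, 0], 1]
  ]
}}

```text
time: 0.5
ee_pos: [0.2967, -0.3962, 0.2837]
tcp_rot: [-180.0, 0.0, 15.5]
wrist_force: [1.1, -0.6, -1.2]
opening: 0.0855
grasp_force: 0.0
```

Request:
{"fn": "apply_moves", "kwargs": {
  "rows": [
    [[0.45, -0.22, 0.05], [0, 0, 0], 1],
    [[0.91, -0.447, 0.1], [0, 0, 0], 1]
  ]
}}

```text
time: 0.7
ee_pos: [0.3712, -0.3298, 0.2741]
tcp_rot: [-180.0, 0.0, 15.5]
wrist_force: [1.0, -1.2, 0.3]
opening: 0.0853
grasp_force: 0.0
```

Request:
{"fn": "apply_moves", "kwargs": {
  "rows": [
    [[0.45, -0.22, 0.05], [0, 0, 0.2], 1],
    [[0.91, -0.447, 0.1], [0, 0, 0.4], 1],
    [[0.91, -0.447, 0.1], [0, 0, 0.7], 1]
  ]
}}

```text
time: 1.0
ee_pos: [0.4488, -0.2603, 0.263]
tcp_rot: [-179.9, 0.1, -5.0]
wrist_force: [-0.7, -0.9, -0.2]
opening: 0.0853
grasp_force: 0.0
```

Request:
{"fn": "apply_moves", "kwargs": {
  "rows": [
    [[0, 0, 0], [0, 0, 0.25], 1],
    [[0, 0, 0], [0, 0, 0.5], 1],
    [[0, 0, 0], [0, 0, 0.68], 1],
    [[0, 0, 0], [0, 0, 0.68], 1],
    [[0, 0, 0], [0, 0, 0.68], 1]
  ]
}}

```text
time: 1.5
ee_pos: [0.4458, -0.264, 0.2642]
tcp_rot: [-180.0, 0.0, -25.3]
wrist_force: [-0.3, 0.1, -0.2]
opening: 0.0851
grasp_force: 0.0
```

Run:
```python
from h import *
rel([.5,-.27,.2],[180,0,-26]); c=grab('wrist','w1')
X=cloud(c); print(onplane(c,[[280,210]],.055))
```

```text
t 1.5 pos [ 0.4458 -0.264   0.2642] rpy [-1.800e+02  3.000e-02 -2.532e+01] F [-0.3   0.12 -0.19] op 0.0851
shift [ 0.5163 -0.1777  0.6416] turn [-0.0001      0.00096667  0.02276667]
[[ 0.43101318 -0.26297368  0.055     ]]
```

View pics/w1.png

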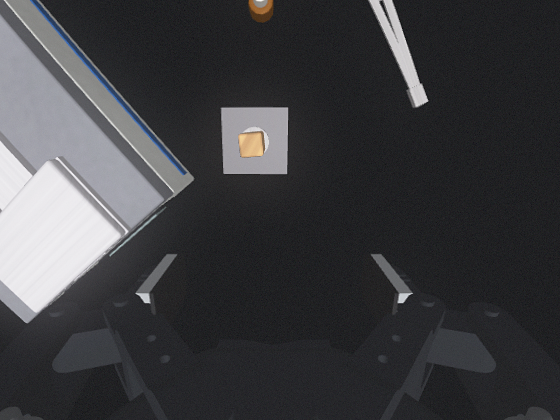

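The wrist view shows the stand square at (255,141), aligned with the image; the handle top at (251,145) is slightly turned, and the white collar lies under it.

Run:
```python
from h import *
c=load('w1');p=c['p'].astype(int);X=cloud(c)
top=((p[:,:,0]-p[:,:,2])>40)
b=np.zeros_like(top);b[120:170,225:285]=1
# handle top by depth
t=top&b&(abs(X[:,:,2]-.106)<.008)
ys,xs=np.nonzero(t);q=cv2.minAreaRect(np.c_[xs,ys].astype(np.float32))
B=onplane(c,cv2.boxPoints(q),.106);print(q,B,B.mean(0),np.diff(B,axis=0), X[t].mean(0))
d=np.diff(B,axis=0);print('yaw',np.degrees(np.arctan2(d[:,1],d[:,0])),np.linalg.norm(d,axis=1))
m=np.zeros(top.shape,np.uint8);m[95:185,205:300]=(p.max(2)>75)[95:185,205:300]
m=cv2.morphologyEx(m,cv2.MORPH_OPEN,np.ones((5,5)))
ys,xs=np.nonzero(m);q=cv2.minAreaRect(np.c_[xs,ys].astype(np.float32));B=onplane(c,cv2.boxPoints(q),.055);d=np.diff(B,axis=0)
print('stand',B.mean(0),np.degrees(np.arctan2(d[:,1],d[:,0])),np.linalg.norm(d,axis=1),np.median(X[m>0],0))
# collar
w=(p.min(2)>200)&b;ys,xs=np.nonzero(w);(e,r)=cv2.minEnclosingCircle(np.c_[xs,ys].astype(np.float32));print('collar',e,r,onplane(c,[e],.061))
```

```text
((250.70733642578125, 144.3658447265625), (24.07407569885254, 24.074077606201172), 83.6598129272461) [[ 0.51266886 -0.26454707  0.106     ]
 [ 0.50669671 -0.28161141  0.106     ]
 [ 0.4897988  -0.27566452  0.106     ]
 [ 0.49583815 -0.25825334  0.106     ]] [ 0.50125063 -0.27001909  0.106     ] [[-0.00597215 -0.01706434  0.        ]
 [-0.01689791  0.00594689  0.        ]
 [ 0.00603935  0.01741117  0.        ]] [ 0.50138764 -0.27022944  0.1073624 ]
yaw [-109.28894031  160.61146834   70.87007031] [0.01807922 0.01791382 0.01842885]
stand [ 0.50151264 -0.26936104  0.055     ] [-115.48457261  155.30069479   64.60651331] [0.05934484 0.05986333 0.06253722] [ 0.50278396 -0.27183392  0.0568754 ]
collar (255.0, 140.0) 14.212770462036133 [[ 0.50183827 -0.2709998   0.061     ]]
```

Request:
{"fn": "apply_moves", "kwargs": {
  "rows": [
    [[0.26, -0.09, 0.2], [0, 0, -0.1], 0.5],
    [[0.528, -0.183, 0.45], [0, 0, -0.204], 0.5],
    [[0.528, -0.183, 0.64], [0, 0, -0.204], 0.5],
    [[0.528, -0.183, 0.64], [0, 0, -0.204], 0.5],
    [[0.528, -0.183, 0.64], [0, 0, -0.204], 0.5]
  ]
}}

```text
time: 2.05
ee_pos: [0.5011, -0.2702, 0.2008]
tcp_rot: [-180.0, 0.0, -19.3]
wrist_force: [0.5, 0.8, 0.2]
opening: 0.0425
grasp_force: 0.0
```

Run:
```python
from h import *
rel([.5013,-.27,.1405],[180,0,-19.2])
```

```text
t 2.05 pos [ 0.5011 -0.2702  0.2008] rpy [-1.800e+02  3.000e-02 -1.932e+01] F [0.5  0.81 0.23] op 0.0425
shift [ 0.0017 -0.0027  0.6029] turn [-0.00013333  0.00106667 -0.00393333]
```

Request:
{"fn": "apply_moves", "kwargs": {
  "rows": [
    [[0, 0, 0.3], [0, 0, 0], 0.5],
    [[0, 0, 0.6], [0, 0, 0], 0.5],
    [[0, 0, 0.6], [0, 0, 0], 0.5],
    [[0, 0, 0.6], [0, 0, 0], 0.1],
    [[0, 0, 0.6], [0, 0, 0], 0.05],
    [[0, 0, 0.6], [0, 0, 0], 0],
    [[0, 0, 0.6], [0, 0, 0], 0],
    [[0, 0, 0.6], [0, 0, 0], 0],
    [[0, 0, 0.6], [0, 0, 0], 0],
    [[0, 0, 0.6], [0, 0, 0], 0],
    [[0, 0, 0.6], [0, 0, 0], 0]
  ],
  "force": 60
}}

```text
time: 3.15
ee_pos: [0.5022, -0.2707, 0.1432]
tcp_rot: [180.0, -0.2, -19.4]
wrist_force: [-0.7, -0.1, 7.8]
opening: 0.0173
grasp_force: 59.3
```

Request:
{"fn": "apply_moves", "kwargs": {
  "rows": [
    [[0, 0, -0.1], [0, 0, 0], 0],
    [[0, 0, -0.2], [0, 0, 0], 0],
    [[0, 0, -0.4], [0, 0, 0], 0],
    [[0, 0, -0.6], [0, 0, 0], 0],
    [[0, 0, -0.8], [0, 0, 0], 0],
    [[0, 0, -1], [0, 0, 0], 0],
    [[0, 0, -1], [0, 0, 0], 0]
  ]
}}

```text
time: 3.85
ee_pos: [0.5022, -0.2707, 0.2445]
tcp_rot: [180.0, -0.3, -19.4]
wrist_force: [-0.0, -0.1, -0.7]
opening: 0.0173
grasp_force: 58.4
```

Request:
{"fn": "apply_moves", "kwargs": {
  "rows": [
    [[0, 0, -0.4], [0, 0, 0], 0],
    [[0, 0, -0.4], [0, 0, 0], 0],
    [[0, 0, -0.4], [0, 0, 0], 0],
    [[0, 0, -0.4], [0, 0, 0], 0]
  ]
}}

```text
time: 4.25
ee_pos: [0.5012, -0.2701, 0.2794]
tcp_rot: [-180.0, 0.1, -19.4]
wrist_force: [0.1, 0.4, -0.5]
opening: 0.0172
grasp_force: 58.5
```

Run:
```python
from h import *
rel([.6239,-.0525,.2800],[180,0,14.2]); c=grab('wrist','w2')
s=grab('scene','s2')
cv2.imwrite('pics/v2.png',np.hstack([cv2.resize(c['p'][120:400,130:430],(400,373)),cv2.resize(s['p'][130:270,140:290],(400,373))])[:,:,::-1])
```

```text
t 4.25 pos [ 0.5012 -0.2701  0.2794] rpy [-1.7999e+02  7.0000e-02 -1.9360e+01] F [ 0.13  0.43 -0.51] op 0.0172
shift [ 0.4358 -2.4599 -0.006 ] turn [-0.00113333  0.0022     -1.1186    ]
```

View pics/v2.png

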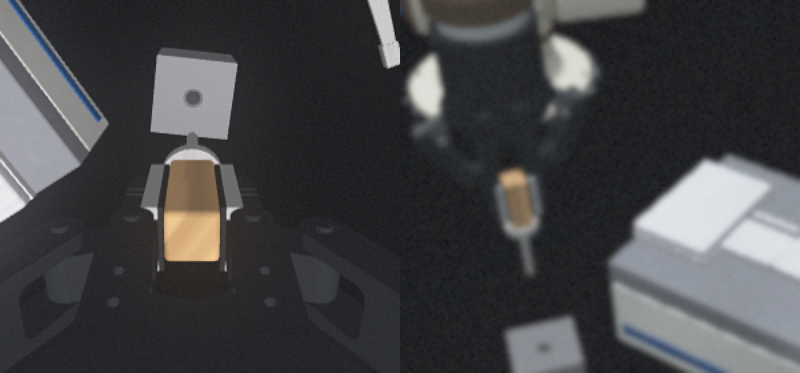

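The wrist view (left) shows the hole in the stand at w2 ≈ (275,193) and the pin's tip at ≈ (274,221); the pin hangs straight in both views.

```bash
cat >> h.py <<'E'
def proj(c,P):
    T=np.linalg.inv(c['T']); Q=np.atleast_2d(P)@T[:3,:3].T+T[:3,3]
    return cv2.projectPoints(Q.reshape(-1,1,3),np.zeros(3),np.zeros(3),c['K'],c['D'])[0].reshape(-1,2)
E
python3 - <<'E'
from h import *
c=load('w2');g=c['p'].mean(2)
m=np.zeros(g.shape,np.uint8);m[183:203,262:288]=(g<110)[183:203,262:288]
n,l,s,e=cv2.connectedComponentsWithStats(m)
for i in range(1,n): print(s[i],e[i],onplane(c,[e[i]],.055))
print('exp tip',proj(c,[[.5012,-.2701,.1412],[.5012,-.2701,.1612],[.5012,-.2701,.1912]]))
print(g[212:236,262:288:1].astype(int))
E
```

```text
[269 188  11  11  89] [274.41573034 192.94382022] [[ 0.50104137 -0.26994188  0.055     ]]
exp tip [[275.00608722 219.06777474]
 [275.17886361 228.26921892]
 [275.50940839 245.89672854]]
[[160 159 161 160 162 161 162 161 160 159 161 161 159 159 161 159 161 161
  162 161 163 161 163 160 161 163]
 [161 160 160 159 159 161 160 160 160 160 160 162 161 162 160 159 160 160
  158 162 161 162 162 162 161 159]
 [159 160 162 161 159 160 160 160 159 161 160 161 162 160 160 161 160 162
  159 161 160 163 163 160 159 162]
 [159 159 159 159 157 161 162 161 160 160 160 158 158 160 162 158 160 160
  161 160 161 158 162 161 160 162]
 [159 159 160 162 159 159 159 160 158 160 160 159 161 158 160 160 161 158
  161 160 162 163 161 160 159 161]
 [159 159 161 159 160 160 159 161 160 161 161 161 162 160 159 162 160 159
  159 160 160 159 161 163 162 159]
 [159 160 160 161 160 159 157 161 159 162 161 159 157 160 162 162 160 161
  160 161 160 161 158 161 159 162]
 [163 163 159 162 163 163 160 161 162 158 143 128 114 139 158 161 160 159
  160 159 159 160 161 160 162 161]
 [158 157 155 159 155 160 158 161 162 126 
[... 1002 characters left out ...]
10 112 110
   96  68  74  57  44  46  42  45]
 [ 47  59  79 116 115 110 107 105 102 105 105 107 102 105 103 105 107 111
  105 113 116  95  68  54  48  43]
 [ 82 114 110 111 109 105 115 112 113 120 119 127 126 117 122 122 115 109
  104 106 109 108 114  96  70  50]
 [113 108 105 117 116 126 168 161 161 185 187 207 208 186 188 188 170 148
  127 120 109 111 105 105 112  81]
 [107 115 129 169 168 209 206 202 203 203 204 203 205 205 204 207 212 214
  214 192 148 145 121 111 105 109]
 [130 166 213 215 211 205 201 199 203 201 202 201 201 201 202 204 207 208
  205 209 214 211 188 149 123 108]
 [214 210 207 207 207 204 202 196 200 201 203 201 200 202 203 204 209 205
  204 208 207 206 207 214 192 147]]
```

Request:
{"fn": "apply_moves", "kwargs": {
  "rows": [
    [[0.017, -0.37, 0], [0, 0, 0], 0],
    [[0.035, -0.744, 0], [0, 0, 0], 0]
  ]
}}

```text
time: 4.55
ee_pos: [0.5292, -0.201, 0.2794]
tcp_rot: [-180.0, 0.1, -19.5]
wrist_force: [0.3, -0.4, -0.6]
opening: 0.0173
grasp_force: 58.7
```

Request:
{"fn": "apply_moves", "kwargs": {
  "rows": [
    [[0.017, -0.37, 0], [0, 0, 0], 0],
    [[0.035, -0.744, 0], [0, 0, 0], 0]
  ]
}}

```text
time: 4.75
ee_pos: [0.549, -0.1592, 0.2797]
tcp_rot: [-178.7, 0.1, -16.6]
wrist_force: [0.1, -0.1, 0.1]
opening: 0.0172
grasp_force: 58.8
```

Request:
{"fn": "apply_moves", "kwargs": {
  "rows": [
    [[0.017, -0.37, 0], [0, 0, -0.2], 0],
    [[0.035, -0.744, 0], [0, 0, -0.45], 0],
    [[0.035, -0.744, 0], [0, 0, -0.7], 0],
    [[0.035, -0.744, 0], [0, 0, -0.9], 0]
  ]
}}

```text
time: 5.15
ee_pos: [0.5738, -0.0896, 0.2813]
tcp_rot: [-178.9, -0.5, 10.6]
wrist_force: [-0.5, 0.4, -0.5]
opening: 0.0174
grasp_force: 58.7
```

Request:
{"fn": "apply_moves", "kwargs": {
  "rows": [
    [[0, 0, 0], [0, 0, -0.218], 0],
    [[0, 0, 0], [0, 0, -0.218], 0],
    [[0, 0, 0], [0, 0, -0.218], 0],
    [[0, 0, 0], [0, 0, -0.218], 0]
  ]
}}

```text
time: 5.55
ee_pos: [0.5734, -0.0908, 0.2818]
tcp_rot: [-179.0, -0.6, 16.6]
wrist_force: [-0.1, 0.5, 0.5]
opening: 0.0172
grasp_force: 58.7
```

Run:
```python
from h import *
rel([.6239,-.0525,.2800],[180,0,14.2]); c=grab('wrist','w3'); print(proj(c,[.6239,-.0525,.104]))
```

```text
t 5.55 pos [ 0.5734 -0.0908  0.2818] rpy [-178.95   -0.63   16.63] F [-0.1   0.49  0.54] op 0.0172
shift [ 0.5931 -0.2224  0.0285] turn [-0.03533333 -0.02036667  0.08123333]
[[251.71760936 138.1475501 ]]
```

View pics/w3.png

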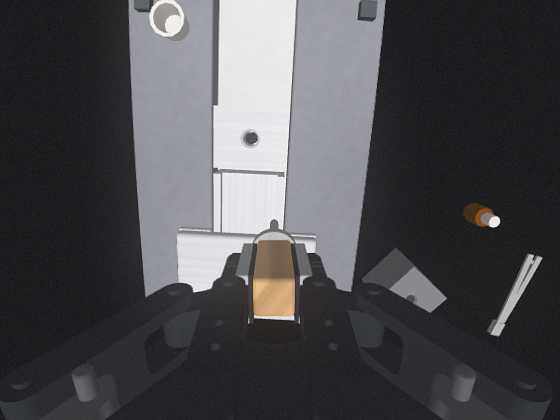

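Wrist view: recess at (251,138), slide plate between columns 213 and 288, pin tip near (274,222), crucible at (167,18).

Run:
```python
from h import *
c=load('w3');g=c['p'].mean(2)
m=np.zeros(g.shape,np.uint8);m[122:155,235:268]=(g<130)[122:155,235:268]
n,l,s,e=cv2.connectedComponentsWithStats(m)
for i in range(1,n): print(s[i],e[i],onplane(c,[e[i]],.104))
print(g[138,238:266].astype(int)); print(g[124:153,251].astype(int))
# module outer deck edges: grey vs black
for side,sl in (('L',slice(110,180)),('R',slice(340,420))):
    P=[]
    for v in range(30,220,4):
        r=g[v,sl]; d=np.abs(np.diff(r)); k=np.argmax((r>60)) if side=='L' else len(r)-1-np.argmax(r[::-1]>110)
        P.append([sl.start+k,v])
    Q=onplane(c,P,.1)[:,:2]; vx,vy,x0,y0=cv2.fitLine(Q.astype(np.float32),cv2.DIST_HUBER,0,.01,.01).ravel()
    print(side,np.degrees(np.arctan2(vy,vx))%180,x0,y0,P[::12])
    nx=np.array([-vy,vx]); print('dist to recess',nx@(np.array([.6239,-.0525])-[x0,y0]))
rel([.6239,-.0525,.2800],[180,0,14.2])
```

```text
[244 133  14  13 124] [250.44354839 138.09677419] [[ 0.62364122 -0.05148496  0.104     ]]
[230 231 211 195 201 137 125 107  82  86  86  86  86  85  82  85  86  87
  81 116 197 212 233 233 234 233 233 233]
[233 234 234 235 232 210 199 231 150  88  86  86  85  89  85  85  86  86
  84  82 130 126 199 198 222 236 235 232 229]
L 13.950913 0.60527366 0.047344662 [[np.int64(128), 30], [np.int64(130), 78], [np.int64(133), 126], [np.int64(136), 174]]
dist to recess -0.10139013913674563
R 13.845573 0.6500106 -0.14687324 [[np.int64(382), 30], [np.int64(377), 78], [np.int64(371), 126], [np.int64(365), 174]]
dist to recess 0.0978795642999148
t 5.6 pos [ 0.5734 -0.0908  0.2819] rpy [-178.96   -0.64   16.67] F [-0.2  -0.34 -0.5 ] op 0.0169
shift [ 0.593  -0.2217  0.0296] turn [-0.03516667 -0.0207      0.08243333]
```

Request:
{"fn": "apply_moves", "kwargs": {
  "rows": [
    [[0.3, -0.12, 0], [-0.035, -0.021, 0.092], 0],
    [[0.595, -0.233, 0.02], [-0.035, -0.021, 0.092], 0],
    [[0.595, -0.233, 0.02], [-0.035, -0.021, 0.092], 0],
    [[0.595, -0.233, 0.02], [-0.035, -0.021, 0.092], 0],
    [[0.595, -0.233, 0.02], [-0.035, -0.021, 0.092], 0]
  ]
}}

```text
time: 6.1
ee_pos: [0.6233, -0.0515, 0.2812]
tcp_rot: [180.0, 0.0, 14.0]
wrist_force: [0.3, -0.1, -0.8]
opening: 0.0173
grasp_force: 58.8
```

Run:
```python
from h import *
rel([.6238,-.0514,.2450],[180,0,13.9]); c=grab('wrist','w4'); c=load('w4')
o=sensors.get_obs()
print(proj(c,[[.6238,-.0514,.104],[*o['ee_pos'][:2],o['ee_pos'][2]-.1382]]))
cv2.imwrite('pics/w4c.png',cv2.resize(c['p'][150:260,200:340],(700,550),interpolation=cv2.INTER_NEAREST)[:,:,::-1])
```

```text
t 6.1 pos [ 0.6233 -0.0515  0.2812] rpy [1.7999e+02 1.0000e-02 1.3990e+01] F [ 0.25 -0.14 -0.84] op 0.0173
shift [5.200e-03 1.000e-04 3.619e-01] turn [0.0002     0.0005     0.00316667]
[[274.81538968 205.3072036 ]
 [275.18680996 220.20891155]]
```

View pics/w4c.png

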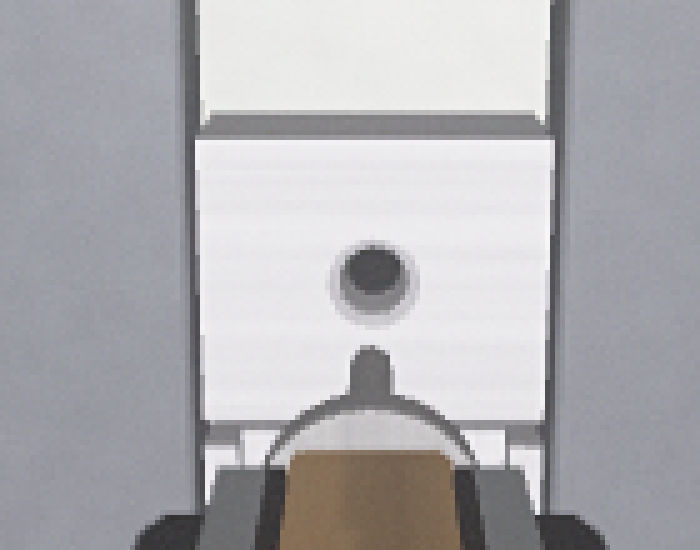

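Request:
{"fn": "apply_moves", "kwargs": {
  "rows": [
    [[0.005, 0.004, 0.15], [0, 0, 0], 0],
    [[0.005, 0.004, 0.3], [0, 0, 0], 0],
    [[0.005, 0.004, 0.37], [0, 0, 0], 0],
    [[0.005, 0.004, 0.4], [0, 0, 0], 0],
    [[0.005, 0.004, 0.42], [0, 0, 0], 0],
    [[0.005, 0.004, 0.43], [0, 0, 0], 0],
    [[0.005, 0.004, 0.43], [0, 0, 0], 0]
  ]
}}

```text
time: 6.85
ee_pos: [0.6244, -0.0514, 0.2386]
tcp_rot: [180.0, -0.0, 14.0]
wrist_force: [-0.1, -0.2, -1.4]
opening: 0.0176
grasp_force: 58.8
```

Run:
```python
from h import *
rel([.6238,-.0514,.2450],[180,0,13.9]); c=grab('wrist','w5')
cv2.imwrite('pics/w5c.png',cv2.resize(c['p'][150:260,200:340],(700,550),interpolation=cv2.INTER_NEAREST)[:,:,::-1])
```

```text
t 6.85 pos [ 0.6244 -0.0514  0.2386] rpy [ 1.7999e+02 -3.0000e-02  1.4040e+01] F [-0.12 -0.18 -1.39] op 0.0176
shift [-0.0053 -0.0015 -0.0643] turn [ 0.00046667 -0.0011      0.00463333]
```

View pics/w5c.png

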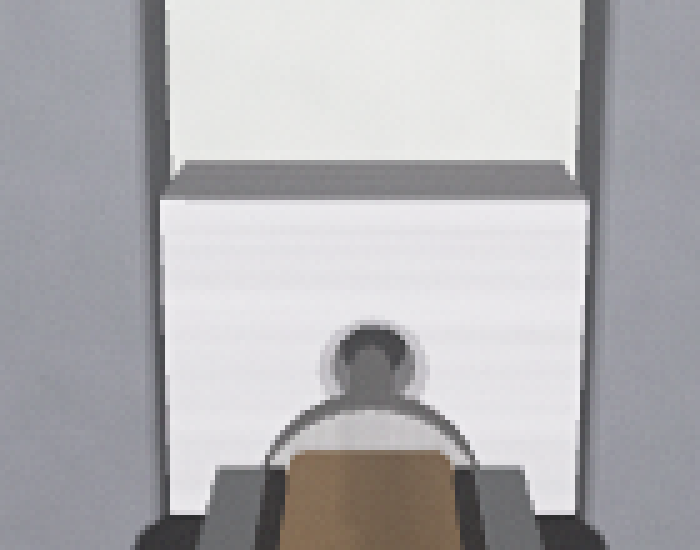

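Request:
{"fn": "apply_moves", "kwargs": {
  "rows": [
    [[0, 0, 0.01], [0, 0, 0], 0],
    [[0, 0, 0.02], [0, 0, 0], 0],
    [[0, 0, 0.02], [0, 0, 0], 0],
    [[0, 0, 0.02], [0, 0, 0], 0]
  ]
}}

```text
time: 7.3
ee_pos: [0.6243, -0.0513, 0.2361]
tcp_rot: [180.0, 0.0, 14.0]
wrist_force: [0.2, -0.2, -0.4]
opening: 0.0174
grasp_force: 58.8
```

Request:
{"fn": "apply_moves", "kwargs": {
  "rows": [
    [[0, 0, 0.01], [0, 0, 0], 0],
    [[0, 0, 0.02], [0, 0, 0], 0],
    [[0, 0, 0.02], [0, 0, 0], 0],
    [[0, 0, 0.02], [0, 0, 0], 0]
  ]
}}

```text
time: 7.7
ee_pos: [0.6242, -0.0514, 0.2341]
tcp_rot: [180.0, 0.0, 14.0]
wrist_force: [-1.1, 0.7, -1.7]
opening: 0.0175
grasp_force: 58.8
```

Request:
{"fn": "apply_moves", "kwargs": {
  "rows": [
    [[0, 0, 0.01], [0, 0, 0], 0],
    [[0, 0, 0.02], [0, 0, 0], 0],
    [[0, 0, 0.02], [0, 0, 0], 0],
    [[0, 0, 0.02], [0, 0, 0], 0]
  ]
}}

```text
time: 8.1
ee_pos: [0.6243, -0.0514, 0.2321]
tcp_rot: [180.0, 0.0, 14.0]
wrist_force: [-0.6, -0.3, -1.1]
opening: 0.0173
grasp_force: 58.8
```

Request:
{"fn": "apply_moves", "kwargs": {
  "rows": [
    [[0, 0, 0.01], [0, 0, 0], 0],
    [[0, 0, 0.015], [0, 0, 0], 0],
    [[0, 0, 0.015], [0, 0, 0], 0],
    [[0, 0, 0.015], [0, 0, 0], 0]
  ]
}}

```text
time: 8.5
ee_pos: [0.6243, -0.0514, 0.231]
tcp_rot: [180.0, -0.0, 14.0]
wrist_force: [0.2, -0.5, 2.4]
opening: 0.0175
grasp_force: 59.0
```

Request:
{"fn": "apply_moves", "kwargs": {
  "rows": [
    [[0, 0, 0.01], [0, 0, 0], 0],
    [[0, 0, 0.02], [0, 0, 0], 0],
    [[0, 0, 0.03], [0, 0, 0], 0],
    [[0, 0, 0.03], [0, 0, 0], 0],
    [[0, 0, 0.03], [0, 0, 0], 0]
  ]
}}

```text
time: 9.0
ee_pos: [0.6243, -0.0514, 0.2278]
tcp_rot: [180.0, -0.0, 14.0]
wrist_force: [-0.8, -0.2, 5.0]
opening: 0.0175
grasp_force: 59.3
```

Request:
{"fn": "apply_moves", "kwargs": {
  "rows": [
    [[0, 0, 0.01], [0, 0, 0], 0],
    [[0, 0, 0.015], [0, 0, 0], 0],
    [[0, 0, 0.015], [0, 0, 0], 0],
    [[0, 0, 0.015], [0, 0, 0], 0]
  ]
}}

```text
time: 9.4
ee_pos: [0.6244, -0.0514, 0.2264]
tcp_rot: [180.0, -0.0, 14.0]
wrist_force: [0.5, 0.7, 5.3]
opening: 0.0174
grasp_force: 59.4
```

Request:
{"fn": "apply_moves", "kwargs": {
  "rows": [
    [[-0.02, 0, 0], [0, 0, 0], 0],
    [[-0.04, 0, 0], [0, 0, 0], 0],
    [[-0.06, 0, 0], [0, 0, 0], 0],
    [[-0.08, 0, 0], [0, 0, 0], 0],
    [[-0.1, 0, 0], [0, 0, 0], 0],
    [[-0.1, 0, 0], [0, 0, 0], 0]
  ]
}}

```text
time: 10.0
ee_pos: [0.6148, -0.0537, 0.2267]
tcp_rot: [180.0, -0.1, 14.0]
wrist_force: [1.5, 1.0, 6.0]
opening: 0.0175
grasp_force: 59.6
```

Request:
{"fn": "apply_moves", "kwargs": {
  "rows": [
    [[-0.03, 0, 0.002], [0, 0, 0], 0],
    [[-0.06, 0, 0.002], [0, 0, 0], 0],
    [[-0.09, 0, 0.002], [0, 0, 0], 0],
    [[-0.12, 0, 0.002], [0, 0, 0], 0],
    [[-0.15, 0, 0.002], [0, 0, 0], 0],
    [[-0.15, 0, 0.002], [0, 0, 0], 0]
  ]
}}

```text
time: 10.6
ee_pos: [0.6001, -0.0574, 0.2265]
tcp_rot: [180.0, -0.1, 14.0]
wrist_force: [0.0, 0.5, 5.8]
opening: 0.0173
grasp_force: 59.7
```

Request:
{"fn": "apply_moves", "kwargs": {
  "rows": [
    [[-0.03, 0, 0], [0, 0, 0], 0],
    [[-0.06, 0, 0], [0, 0, 0], 0],
    [[-0.09, 0, 0], [0, 0, 0], 0],
    [[-0.12, 0, 0], [0, 0, 0], 0],
    [[-0.15, 0, 0], [0, 0, 0], 0],
    [[-0.15, 0, 0], [0, 0, 0], 0]
  ]
}}

```text
time: 11.2
ee_pos: [0.5856, -0.061, 0.2265]
tcp_rot: [180.0, -0.1, 14.0]
wrist_force: [-0.5, -0.2, 5.8]
opening: 0.0173
grasp_force: 59.7
```

Run:
```python
from h import *
o=sensors.get_obs(); print(o['ee_pos'],o['wrist_force'])
c=grab('top','top2');g=c['p'].mean(2)
a=load('top1'); s=grab('wrist','w6')
cv2.imwrite('pics/v6.png',np.hstack([cv2.resize(c['p'][130:260,200:330],(400,400)),cv2.resize(s['p'][140:280,200:340],(400,400))])[:,:,::-1])
```

```text
[ 0.58558245 -0.06101248  0.22650401] [-0.45250075 -0.24318679  5.80692159]
```

View pics/v6.png

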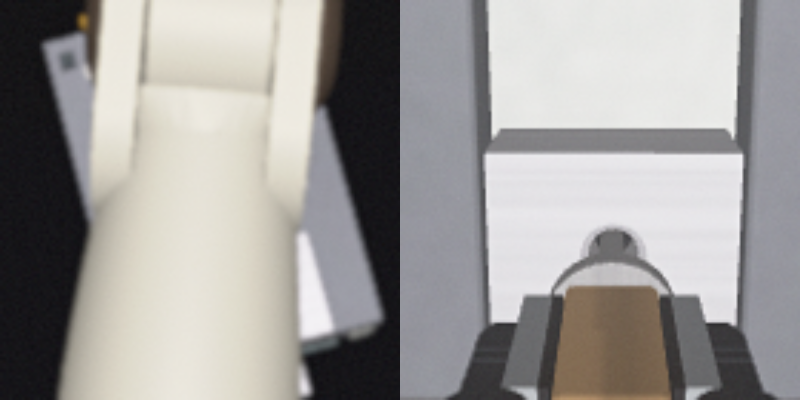

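The wrist crop (right) shows the slide travelling with the pin, which sits at the front of the recess; the arm hides the top view.

Request:
{"fn": "apply_moves", "kwargs": {
  "rows": [
    [[-0.03, 0, 0], [0, 0, 0], 0],
    [[-0.06, 0, 0], [0, 0, 0], 0],
    [[-0.09, 0, 0], [0, 0, 0], 0],
    [[-0.12, 0, 0], [0, 0, 0], 0],
    [[-0.15, 0, 0], [0, 0, 0], 0],
    [[-0.15, 0, 0], [0, 0, 0], 0]
  ]
}}

```text
time: 11.9
ee_pos: [0.571, -0.0646, 0.2265]
tcp_rot: [180.0, -0.1, 14.0]
wrist_force: [-0.8, 0.5, 4.5]
opening: 0.0173
grasp_force: 59.7
```

Request:
{"fn": "apply_moves", "kwargs": {
  "rows": [
    [[-0.02, 0, 0], [0, 0, 0], 0],
    [[-0.04, 0, 0], [0, 0, 0], 0],
    [[-0.04, 0, 0], [0, 0, 0], 0]
  ]
}}

```text
time: 12.2
ee_pos: [0.5672, -0.0656, 0.2265]
tcp_rot: [180.0, -0.1, 14.0]
wrist_force: [0.8, 1.0, 6.0]
opening: 0.0174
grasp_force: 59.7
```

Run:
```python
from h import *
o=sensors.get_obs(); print(o['ee_pos'],o['wrist_force'])
s=grab('wrist','w7'); w6=load('w6')
u=np.array([np.cos(np.radians(13.9)),np.sin(np.radians(13.9))])
for t in('w4','w5','w6','w7'):
    c=load(t);g=c['p'].mean(2); col=g[120:215,253:262].mean(1)
    # plate back edge: dark band -> bright
    d=np.diff(col);k=np.argmax(d); P=onplane(c,[[257,120+k+.5]],.104)[0]; print(t,k+120,P, u@(P[:2]-[.6236,-.0514]))
```

```text
[ 0.56724285 -0.06560757  0.2264775 ] [0.77139753 0.96396578 6.03168032]
w4 177 [ 0.6437311 -0.0309492  0.104    ] 0.024454444653570457
w5 189 [ 0.6444814 -0.0332482  0.104    ] 0.02463048813177671
w6 193 [ 0.60590059 -0.04344816  0.104     ] -0.01527085001906224
w7 193 [ 0.58754647 -0.04800608  0.104     ] -0.03418244289917007
```

Request:
{"fn": "apply_moves", "kwargs": {
  "rows": [
    [[0.01, 0, -0.04], [0, 0, 0], 0],
    [[0.01, 0, -0.08], [0, 0, 0], 0],
    [[0.01, 0, -0.15], [0, 0, 0], 0],
    [[0.01, 0, -0.25], [0, 0, 0], 0],
    [[0.01, 0, -0.4], [0, 0, 0], 0],
    [[0.01, 0, -0.53], [0, 0, 0], 0],
    [[0.01, 0, -0.53], [0, 0, 0], 0],
    [[0.01, 0, -0.53], [0, 0, 0], 0]
  ]
}}

```text
time: 13.05
ee_pos: [0.5682, -0.0655, 0.279]
tcp_rot: [180.0, -0.0, 14.0]
wrist_force: [0.8, 0.4, -1.6]
opening: 0.0174
grasp_force: 58.8
```

Run:
```python
from h import *
s=grab('wrist','w8'); rel([.501,-.270,.2800],[180,0,-19.36])
u=np.array([np.cos(np.radians(13.9)),np.sin(np.radians(13.9))])
c=s;g=c['p'].mean(2); col=g[120:215,253:262].mean(1)
d=np.diff(col);k=np.argmax(d); P=onplane(c,[[257,120+k+.5]],.104)[0]; print(k+120,P, u@(P[:2]-[.6236,-.0514]))
m=np.zeros(g.shape,np.uint8);m[180:218,255:295]=(g<140)[180:218,255:295]
n,l,st,e=cv2.connectedComponentsWithStats(m)
for i in range(1,n): print(st[i],e[i],onplane(c,[e[i]],.104))
```

```text
t 13.1 pos [ 0.568  -0.0654  0.2785] rpy [-1.7999e+02  3.0000e-02  1.4040e+01] F [-0.16  0.06 -1.32] op 0.0172
shift [-1.1463  1.8218 -0.015 ] turn [3.33333333e-05 9.66666667e-04 1.11346667e+00]
179 [ 0.58746526 -0.04528093  0.104     ] -0.033606612720442824
[268 202  13  13 139] [273.9352518  207.97841727] [[ 0.56689091 -0.06502731  0.104     ]]
```

Request:
{"fn": "apply_moves", "kwargs": {
  "rows": [
    [[-0.2, 0.32, 0], [0, 0, 0], 0],
    [[-0.4, 0.62, 0], [0, 0, 0], 0],
    [[-0.573, 0.911, 0], [0, 0, 0], 0],
    [[-0.573, 0.911, 0], [0, 0, 0], 0],
    [[-0.573, 0.911, 0], [0, 0, 0], 0]
  ]
}}

```text
time: 13.6
ee_pos: [0.5342, -0.1682, 0.2782]
tcp_rot: [-180.0, 0.0, 13.9]
wrist_force: [0.6, 0.5, -0.7]
opening: 0.0175
grasp_force: 58.8
```

Request:
{"fn": "apply_moves", "kwargs": {
  "rows": [
    [[-0.2, 0.32, 0], [0, 0, 0.2], 0],
    [[-0.4, 0.62, 0], [0, 0, 0.4], 0],
    [[-0.573, 0.911, 0], [0, 0, 0.6], 0],
    [[-0.573, 0.911, 0], [0, 0, 0.8], 0],
    [[-0.573, 0.911, 0], [0, 0, 0.9], 0],
    [[-0.573, 0.911, 0], [0, 0, 0.9], 0],
    [[-0.573, 0.911, 0], [0, 0, 0.9], 0],
    [[-0.573, 0.911, 0], [0, 0, 0.9], 0]
  ]
}}

```text
time: 14.4
ee_pos: [0.5014, -0.2693, 0.2788]
tcp_rot: [-180.0, 0.0, -12.8]
wrist_force: [-0.3, 0.4, -0.8]
opening: 0.0172
grasp_force: 58.9
```

Run:
```python
from h import *
rel([.5012,-.270,.2200],[180,0,-19.36])
```

```text
t 14.4 pos [ 0.5014 -0.2693  0.2788] rpy [-1.7999e+02  1.0000e-02 -1.2820e+01] F [-0.27  0.43 -0.76] op 0.0172
shift [0.     0.0068 0.5876] turn [-2.000e-04  4.000e-04  2.179e-01]
```

Request:
{"fn": "apply_moves", "kwargs": {
  "rows": [
    [[0, 0.007, 0.2], [0, 0, 0.218], 0],
    [[0, 0.007, 0.45], [0, 0, 0.218], 0],
    [[0, 0.007, 0.63], [0, 0, 0.218], 0],
    [[0, 0.007, 0.63], [0, 0, 0.218], 0],
    [[0, 0.007, 0.63], [0, 0, 0.218], 0]
  ]
}}

```text
time: 14.9
ee_pos: [0.5009, -0.2704, 0.2164]
tcp_rot: [180.0, 0.0, -19.4]
wrist_force: [0.6, -0.9, -0.9]
opening: 0.0172
grasp_force: 58.9
```

Run:
```python
from h import *
rel([.5012,-.270,.1432],[180,0,-19.36])
c=grab('wrist','w9'); o=sensors.get_obs()
print(proj(c,[[.5011,-.27,.055],[*o['ee_pos'][:2],o['ee_pos'][2]-.1382]]))
cv2.imwrite('pics/w9c.png',cv2.resize(c['p'][150:260,200:340],(700,550),interpolation=cv2.INTER_NEAREST)[:,:,::-1])
```

```text
t 14.9 pos [ 0.5009 -0.2704  0.2164] rpy [ 1.800e+02  1.000e-02 -1.945e+01] F [ 0.64 -0.91 -0.92] op 0.0172
shift [ 0.0011 -0.0048  0.7318] turn [ 0.          0.00023333 -0.00283333]
[[274.30061511 210.37488968]
 [275.18534665 219.0875622 ]]
```

View pics/w9c.png

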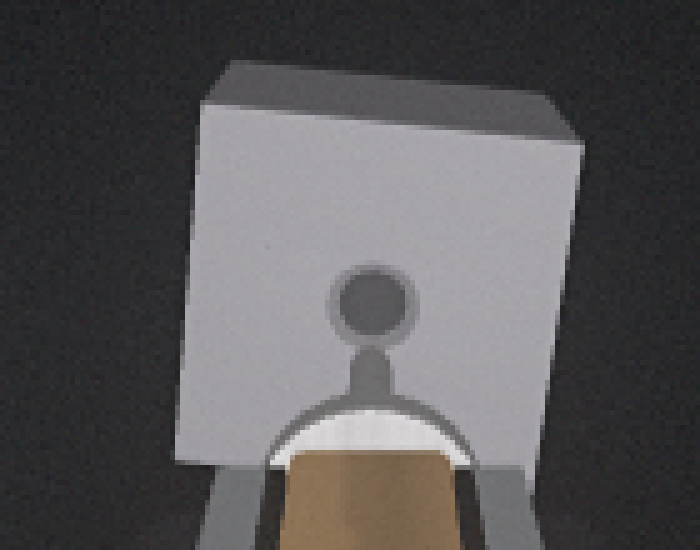

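The hole is at (274.4,210.5) and the tip at about (274.2,221) on the same column: they are aligned for insertion.

Request:
{"fn": "apply_moves", "kwargs": {
  "rows": [
    [[0.005, 0, 0.1], [0, 0, 0], 0],
    [[0.005, 0, 0.2], [0, 0, 0], 0],
    [[0.005, 0, 0.25], [0, 0, 0], 0],
    [[0.005, 0, 0.3], [0, 0, 0], 0],
    [[0.005, 0, 0.35], [0, 0, 0], 0],
    [[0.005, 0, 0.35], [0, 0, 0], 0]
  ]
}}

```text
time: 15.55
ee_pos: [0.5011, -0.2707, 0.1801]
tcp_rot: [-180.0, 0.1, -19.5]
wrist_force: [0.0, -0.4, -1.6]
opening: 0.017
grasp_force: 58.9
```

Request:
{"fn": "apply_moves", "kwargs": {
  "rows": [
    [[0, 0, 0.08], [0, 0, 0], 0],
    [[0, 0, 0.16], [0, 0, 0], 0],
    [[0, 0, 0.24], [0, 0, 0], 0],
    [[0, 0, 0.32], [0, 0, 0], 0],
    [[0, 0, 0.35], [0, 0, 0], 0],
    [[0, 0, 0.36], [0, 0, 0], 0],
    [[0, 0, 0.36], [0, 0, 0], 0]
  ]
}}

```text
time: 16.25
ee_pos: [0.5014, -0.2709, 0.1449]
tcp_rot: [180.0, 0.0, -19.5]
wrist_force: [-0.7, -0.7, 0.0]
opening: 0.0172
grasp_force: 58.9
```

Request:
{"fn": "apply_moves", "kwargs": {
  "rows": [
    [[0, 0, 0.005], [0, 0, 0], 0],
    [[0, 0, 0.01], [0, 0, 0], 0],
    [[0, 0, 0.015], [0, 0, 0], 0],
    [[0, 0, 0.015], [0, 0, 0], 0]
  ]
}}

```text
time: 16.65
ee_pos: [0.5014, -0.2709, 0.1434]
tcp_rot: [180.0, -0.0, -19.5]
wrist_force: [-0.6, -0.2, -0.8]
opening: 0.0169
grasp_force: 58.9
```

Request:
{"fn": "apply_moves", "kwargs": {
  "rows": [
    [[0, 0, 0], [0, 0, 0], 0.25],
    [[0, 0, 0], [0, 0, 0], 0.35],
    [[0, 0, 0], [0, 0, 0], 0.5],
    [[0, 0, 0], [0, 0, 0], 0.5],
    [[0, 0, 0], [0, 0, 0], 0.5],
    [[0, 0, -0.1], [0, 0, 0], 0.5],
    [[0, 0, -0.3], [0, 0, 0], 0.5],
    [[0, 0, -0.6], [0, 0, 0], 0.5],
    [[0, 0, -0.9], [0, 0, 0], 0.5],
    [[0, 0, -1], [0, 0, 0], 0.5],
    [[0, 0, -1], [0, 0, 0], 0.5]
  ]
}}

```text
time: 17.75
ee_pos: [0.5019, -0.2711, 0.2455]
tcp_rot: [180.0, -0.2, -19.5]
wrist_force: [0.7, -0.5, -1.1]
opening: 0.0426
grasp_force: 0.0
```

Request:
{"fn": "apply_moves", "kwargs": {
  "rows": [
    [[-0.4, 0, 0], [0, 0, 0], 0.5],
    [[-0.4, 0, 0], [0, 0, 0], 0.5],
    [[-0.4, 0, 0], [0, 0, 0], 0.5]
  ]
}}

```text
time: 18.05
ee_pos: [0.4631, -0.2573, 0.2425]
tcp_rot: [-180.0, 0.1, -19.5]
wrist_force: [0.4, -1.7, 0.3]
opening: 0.0427
grasp_force: 0.0
```

Run:
```python
from h import *
c=grab('wrist','w10');p=c['p'].astype(int);X=cloud(c)
t=((p[:,:,0]-p[:,:,2])>40)&(abs(X[:,:,2]-.106)<.02);n,l,s,e=cv2.connectedComponentsWithStats(t.astype(np.uint8))
i=1+np.argmax(s[1:,4]);h=(l==i)&(X[:,:,2]>.102);print(s[i],'top z',np.percentile(X[l==i][:,2],[50,90]),X[h].mean(0))
s=grab('scene','s3')
cv2.imwrite('pics/v10.png',np.hstack([cv2.resize(c['p'],(480,360)),cv2.resize(s['p'][200:300,150:250],(320,360))])[:,:,::-1])
```

```text
[261 151  26  28 702] top z [0.10748629 0.10845645] [ 0.50115054 -0.26960251  0.10749671]
```

View pics/v10.png

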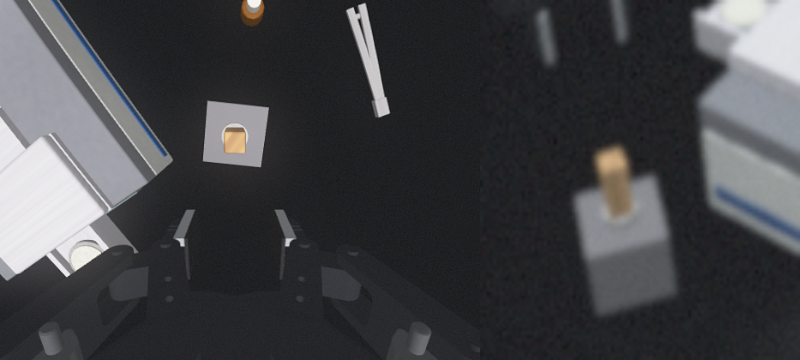

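The pin stands upright with its collar flat on the stand, and its top height (0.1075 m) is the same as at the start. The slide sticks out at the front and the gripper is clear.

```bash
python3 -c "
from h import *
print(bot.job_done())"
```

```text
the job is handed in; nothing more can be done
None
```

The slide was pushed out by about 58 mm with its button held down, the pin tool is back fully home and upright in its stand, and the job was handed in at about 18 s; no verdict came back.

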